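# Vent the filter cell, find the keyway and hold the collar home

### The job

Vent the filter unit: pull its sprung lever with the red grip towards the robot all the way to its stop, then ease it back slowly to rest, never letting it snap back. Then close the cell: press down on the knurled collar and turn it clockwise (seen from above), feeling for the place, until its hidden keyway drops over the pin, and push it fully home against its spring. Do not let go: the job finishes with the gripper still holding the collar home; leave the beaker, the tube of sticks and the jar where they stand.

Things in the scene. Friction and masses are not known exactly. Their poses are not given: they have to be found in the camera images.
- filter_unit: Filter unit screwed down on the bench: aluminium base plate 150 x 290 x 12 mm; a steel filter housing with the knurled collar on top stands 75 mm to its -y side, a grey vent valve with the lever 85 mm to its +y side. Origin at the centre of the plate's underside; x away from the robot (turned by up to 0.35 rad), y towards the lever, z up.
- lever_grip (a point): Middle of the vent lever's red grip, a level round bar 16 mm thick and 52 mm long along the unit's y, sticking out to +y from the top of the lever's rod (10 mm thick, 34 mm to -y of this point). 115 mm from the hinge axis, 163 mm above the bench at rest. It moves with the lever.
- lever_pivot (a point): Fixed point on the lever's hinge axis, 55 mm above the bench. The axis lies along the unit's y; the lever swings in the plane of the unit's x and z (the grip's middle lies 34 mm farther to +y).
- vent_lever (a joint): Lever angle, rad: 0 at rest, leaning 0.35 rad from upright to the unit's +x (away from the robot); grows as the grip is pulled to the unit's -x; stop at 0.70. A spring pulls it back: 1.4 N at the grip at rest, 6.3 N at the stop. Let go far from rest it snaps back at 3 to 5 rad/s; eased back means slower than 2 rad/s throughout (0.23 m/s at the grip).
- collar: Knurled steel collar, an upright cylinder 48 mm across and 36 mm high. Origin at the centre of its underside, 82 mm above the bench when up; z up, its axis. It turns about its axis (friction 0.06 N m, stays where it is turned) and slides down, nothing else. The housing's rim, 66 mm across, lies 18 mm under the raised collar.
- cell_drop (a joint): How far the collar is pushed down, in m: 0 up, 0.012 fully home (stop). A spring lifts it: about 3 N needed to start, 11 N to hold it home; let go, it rises. Away from the keyway the pin stops it at 0.002 to 0.003.
- beaker: Clear empty beaker, 54 mm across, 68 mm high, standing beyond the collar's side of the unit. Origin at the centre of its underside. Leave alone.
- tube: Clear tube of wooden sticks, 25 mm across, 62 mm high, standing behind the unit. Origin at the centre of its underside. Leave alone.
- jar: Glass sample jar with a white cap, 48 mm across, 89 mm high, standing beyond the lever's side of the unit. Origin at the centre of its underside. Leave alone.
- collar_top (a point): Centre of the collar's top face (small window; red dot near the edge). Keyway and pin inside cannot be seen, and the dot does not show them: the keyway meets the pin somewhere between 0.3 and 1.15 rad of clockwise turn (seen from above) from where the collar starts, and passes the pin within about 0.1 rad either side of that.

How it is judged:
By the outcome, as a careful person would: the job done as asked, in the order asked, and still so for the second after the job is handed in, while the arm keeps its last pose, push and grip.
It also fails if it takes over 58 s, if anything falls off the work surface, if the arm or the gripper's body presses on something with over 40 N, if the wrist force passes 120 N, or if a joint passes its speed limit or range.

### The arm

A 6-joint arm with a two-finger parallel gripper is mounted at the origin on a cart in front of the work surface, level with it; the furniture and walls round the work are solid. World frame = base frame: x ahead of the robot, y to its left, z up, the work surface at z = 0. Lengths are in m, angles in degrees, forces in N, time in s.
With the tool pointing down it reaches from about 0.25 to 0.725 m from the base axis. Payload 9.7 kg.
Tool frame: the origin (TCP) lies midway between the tips of the shut fingers; the grasp point (between the pads) lies 19 mm behind it (bot.pinch_z is the distance from the TCP to the grasp point, in m); z points along the fingers, y is the line along which they close (so a half turn about z gives the same grasp; the last joint's range is limited). The gripper opens to 85 mm and grips with 20 to 120 N. Pads are 22 mm wide; open, the fingers measure 114 mm over their backs; the gripper's body (76 mm by 85 mm) begins 54 mm behind the grasp point. The pads swing forward as they close: fully open they stand 13 mm farther back than shut.
Start: joints at [-64.744, 4.979, 10.078, 95.1, 0, 90], TCP at [0.235, -0.497, 0.231] pointing down, gripper open.
Joint ranges: [-179.16, 179.16], [-48.56, 103.87], [-65.8, 70.77], [-126.05, 130.52], [-82.76, 87.17], [-180, 180]. Speed limits (degrees/s): [127.2, 127.2, 147.25, 180, 180, 180].

### API

Orientations are given as [roll, pitch, yaw] about the fixed x, y, z axes, in that order (R = Rz(yaw) Ry(pitch) Rx(roll)).
In Python, from workcell import sensors, camera, ticket, bot gives the robot as it stands.
- The arm moves only by the shell command python3 -m handwheel 'ROWS' [FORCE]. ROWS is a JSON object of lists of equal length, an entry for each row: "gripper": the opening, from -1 (shut) to 1 (fully open); "slide": the shift along the tool's x, y, z in mm, a list of three; "yaw": the turn about the tool's z in rad. A call has 1 to 8 rows; each row shifts and turns the commanded pose from where the row before left it, along the tool's axes as they then stand; what a row does not reach is not made up. A row lasts 1/12 s, in which the tool goes at most 41.7 mm and 7.16 degrees, less where a joint would pass 70% of its speed; a pose out of reach is approached as far as the arm can. A call is refused whole if a number of a shift passes 41.7 or a number of a turn 0.125, either way. A call with a gripper value outside its range is refused whole. The fingers move at their own pace and stop on an object; FORCE is the grip in N (left out, the last holds). Time passes only in rows, so rows that do not move let the fingers close. It gives the time, the measured TCP pose, the force, the opening and the grip force at its end, in the units of the state.
- sensors.get_obs(): the state, without advancing time (a new reading comes with each control period).
- camera(name): name is "scene" or "top"; returns a dict with "img" (384x512x3 uint8, red, green, blue), "fx", "fy", "cx", "cy" (pixels), "dist" ([k1, k2, p1, p2, k3] as OpenCV has them; the pictures are not rectified), "R" (3x3) and "t" (3): a world point X has camera coordinates R X + t. Camera axes: x right, y down, z forward; pixel columns grow to the right and rows downward; lengths in m; the calibration is good to about 2 mm. A picture is of the moment at which its call begins. There is no depth.
- ticket.job_done(): hands the job in; it is judged then, once.
The state is a dict: "time": time; "q": joint angles; "qd": joint speeds; "joint_efforts": joint torques, N m; "ee_pos": TCP position; "tcp_rot": TCP orientation; "wrist_force": force on the tool from outside, world axes, zero at the start; "torque": the same for the moment, N m; "opening": finger opening in m; "grasp_force": force on a finger pad.
Only numpy, scipy, OpenCV 4.12 (cv2) and the standard library are available. Lean on these libraries where they do the work, as an engineer would, in place of code of your own. Each camera call takes 0.05 s, during which the arm holds its last target. There are 200 camera calls.

## Working session

There is one attempt and no reset: what is moved stays moved. The work goes in short steps, Python scripts to look and compute and a shell command to move; the robot and the scene stay as the last step left them, time stands still between calls to the robot, and variables do not carry over. Pictures are saved under pics/ and viewed, at most 10 in all, crops included, and the job is handed in when it is done.

```bash
mkdir -p pics
python3 - <<'E'
from workcell import sensors,camera,bot
import cv2,numpy as np
o=sensors.get_obs();print({k:np.round(v,3) for k,v in o.items()},bot.pinch_z)
ims=[]
for n in("scene","top"):
    c=camera(n);cv2.imwrite(f"pics/{n}0.png",c["img"][:,:,::-1]);print(n,{k:np.round(c[k],3).tolist() for k in c if k!="img"})
E
```

```text
{'time': np.float64(0.0), 'q': array([-6.4745e+01,  5.0130e+00,  1.0033e+01,  9.5099e+01, -1.0000e-03,
        9.0000e+01]), 'qd': array([-0.032, -0.072, -0.052,  0.01 ,  0.09 ,  0.079]), 'joint_efforts': array([ 1.0000e-03, -5.2039e+01,  4.6480e+01,  1.6000e-02, -0.0000e+00,
        0.0000e+00]), 'ee_pos': array([ 0.235, -0.497,  0.231]), 'tcp_rot': array([-1.79921e+02,  1.00000e-03,  2.52560e+01]), 'wrist_force': array([-0.589, -0.535, -0.641]), 'torque': array([ 0.011, -0.027, -0.003]), 'grasp_force': np.float64(0.0), 'opening': np.float64(0.085)} 0.0187
scene {'fx': 472.964, 'fy': 472.964, 'cx': 258.588, 'cy': 190.292, 'dist': [-0.013, 0.0, 0.0, 0.0, 0.0], 'R': [[0.288, -0.958, 0.011], [-0.845, -0.259, -0.467], [0.45, 0.125, -0.884]], 't': [-0.152, 0.561, 0.839]}
top {'fx': 434.117, 'fy': 434.117, 'cx': 261.449, 'cy': 193.653, 'dist': [-0.169, 0.0, 0.0, 0.0, 0.0], 'R': [[0.007, -1.0, 0.008], [-0.999, -0.007, -0.045], [0.045, -0.008, -0.999]], 't': [0.005, 0.602, 1.026]}
```

View pics/scene0.png

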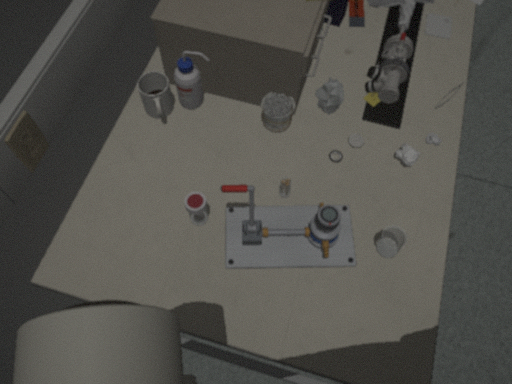

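View pics/top0.png

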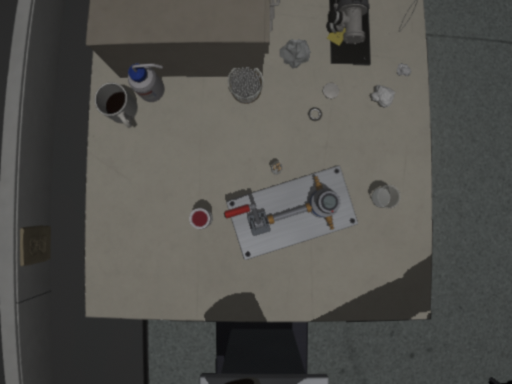

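The scene view shows the red grip at (234,188) and the collar top at (329,214). In the top view they are at (237,211) and (328,201), with plate screws at (232,204), (337,171), (352,221) and (248,254), and the jar cap at (200,218).

```bash
cat > h.py <<'E'
import numpy as np,cv2
from workcell import sensors,camera,bot
def ray(c,p):
    K=np.array([[c["fx"],0,c["cx"]],[0,c["fy"],c["cy"]],[0,0,1]])
    u=cv2.undistortPoints(np.array([[p]],float),K,np.array(c["dist"]))[0,0]
    R=np.array(c["R"]);return -R.T@np.array(c["t"]),R.T@np.array([u[0],u[1],1])
def plane(c,p,z):
    o,d=ray(c,p);return o+d*(z-o[2])/d[2]
def tri(a,p,b,q):
    o1,d1=ray(a,p);o2,d2=ray(b,q)
    s=np.linalg.lstsq(np.c_[d1,-d2],o2-o1,rcond=None)[0]
    x,y=o1+s[0]*d1,o2+s[1]*d2
    return (x+y)/2,np.linalg.norm(x-y)
def red(c):
    h=cv2.cvtColor(c["img"],cv2.COLOR_RGB2HSV)
    m=(((h[...,0]<8)|(h[...,0]>170))&(h[...,1]>130)&(h[...,2]>60)).astype(np.uint8)
    n,l,s,ce=cv2.connectedComponentsWithStats(m)
    return [(s[i,4],ce[i].round(1).tolist(),cv2.minAreaRect(np.argwhere(l==i)[:,::-1].astype(np.float32))) for i in range(1,n) if s[i,4]>8]
E
python3 - <<'E'
from h import *
s,t=camera("scene"),camera("top")
np.set_printoptions(precision=4,suppress=True)
for c in(s,t):
    print([x for x in red(c)])
P=[plane(t,p,.012) for p in [(232,204),(337,171),(352,221),(248,254)]]
print(np.array(P)[:,:2],np.mean(P,0))
u=(P[0]-P[1]+P[3]-P[2]);v=P[1]-P[2]+P[0]-P[3];print("yaw y-axis",np.degrees(np.arctan2(-u[0],u[1])),np.degrees(np.arctan2(v[1],v[0])))
for n,c,(x,y) in(("s",s,(329,214)),("t",t,(328,201))):
    a=cv2.resize(c["img"][y-40:y+40,x-45:x+45],None,fx=8,fy=8,interpolation=cv2.INTER_CUBIC);globals()[n+"a"]=a
    print(plane(c,(x,y),.118))
print(tri(s,(329,214),t,(328,201)))
w=np.vstack([cv2.resize(i,(530,300) if 0 else (675,600)) for i in (sa,ta)])
w=np.hstack([cv2.resize(i,(400,356)) for i in(sa,ta)]);w=cv2.convertScaleAbs(w,alpha=1.5)
cv2.imwrite("pics/col.png",w[:,:,::-1])
E
```

```text
[(np.int32(55), [351.7, 7.7], ((351.76177978515625, 7.902939796447754), (16.18296241760254, 4.601789951324463), 85.60128784179688)), (np.int32(67), [359.8, 9.0], ((359.5, 8.0), (7.0, 16.0), 0.0)), (np.int32(19), [402.9, 35.5], ((403.1500244140625, 35.549991607666016), (3.1622774600982666, 6.008327484130859), 18.434947967529297)), (np.int32(135), [234.1, 188.1], ((234.0, 188.0), (6.0, 24.0), 90.0)), (np.int32(107), [194.7, 200.5], ((194.75003051757812, 200.25003051757812), (11.31370735168457, 12.020814895629883), 45.0))]
[(np.int32(143), [236.5, 211.1], ((236.51376342773438, 211.04586791992188), (5.938523769378662, 24.328786849975586), 73.3007583618164)), (np.int32(150), [199.3, 218.2], ((199.5, 218.5), (13.0, 13.0), 90.0))]
[[ 0.5767  0.08  ]
 [ 0.6583 -0.1729]
 [ 0.5375 -0.2095]
 [ 0.4574  0.0408]] [ 0.5575 -0.0654  0.012 ]
yaw y-axis 17.812367954348865 17.53719273289196
[ 0.5813 -0.135   0.118 ]
[ 0.5824 -0.1336  0.118 ]
(array([ 0.5826, -0.1346,  0.1149]), np.float64(0.0009914473167522652))
```

View pics/col.png

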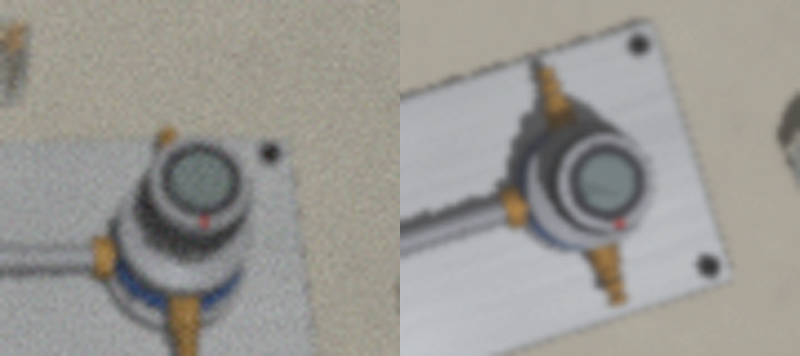

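```bash
cat >> h.py <<'E'
def delta(target,yaw,d=True):
    """tool-axis shift (mm) and yaw (rad) to bring TCP to target, at current heading"""
    from scipy.spatial.transform import Rotation as Ro
    o=sensors.get_obs();R=Ro.from_euler('xyz',o["tcp_rot"],degrees=True).as_matrix()
    dy=(o["tcp_rot"][2]-yaw+180)%360-180
    print("t",o["time"],"tcp",np.round(o["ee_pos"],4),"rot",np.round(o["tcp_rot"],2),"shift mm",np.round(R.T@(np.array(target)-o["ee_pos"])*1e3,1),"turn",round(np.radians(dy),3),"F",np.round(o["wrist_force"],1),"q6",round(o["q"][5],1))
E
python3 - <<'E'
from h import *
np.set_printoptions(precision=4,suppress=True)
s,t=camera("scene"),camera("top")
print("collar",tri(s,(329,214.7),t,(329.4,201.7)),plane(t,(329.4,201.7),.118),plane(s,(329,214.7),.118))
g,e=tri(s,(234.1,188.1),t,(236.5,211.1));print("grip",g,e,plane(t,(236.5,211.1),.166),plane(s,(234.1,188.1),.166))
a=np.radians(17.7);o=np.array([.5575,-.0654]);ux=np.array([np.cos(a),np.sin(a)]);uy=np.array([-np.sin(a),np.cos(a)])
print("pred collar",o-.075*uy,"pred grip?",o+.119*uy+.0394*ux, "grip in unit",(g[:2]-o)@ux,(g[:2]-o)@uy)
delta([g[0],g[1],.225],107.7)
E
```

```text
collar (array([ 0.5807, -0.1361,  0.1165]), np.float64(0.0016040177158285751)) [ 0.5809 -0.1367  0.118 ] [ 0.5797 -0.1353  0.118 ]
grip [0.559  0.0621 0.1636] 0.0010008586114367145 [0.5591 0.0615 0.166 ] [0.5577 0.0621 0.166 ]
pred collar [ 0.5803 -0.1368] pred grip? [0.5589 0.0599] grip in unit 0.040169138139816686 0.12099760948936164
t 0.3 tcp [ 0.2346 -0.4973  0.2311] rot [-179.97   -0.     25.25] shift mm [ 532.  -367.6    6.2] turn -1.439 F [-0.   0.2  0.5] q6 90.0
```

```bash
python3 -m handwheel '{"gripper":[1,1,1,1,1,1,1,1],"slide":[[33,-23,0],[33,-23,0],[33,-23,0],[33,-23,0],[33,-23,0],[33,-23,0],[33,-23,0],[33,-23,0]],"yaw":[0,0,0,0,0,0,0,0]}' 30
python3 -m handwheel '{"gripper":[1,1,1,1,1,1,1,1],"slide":[[33,-23,0],[33,-23,0],[33,-23,0],[33,-23,0],[33,-23,0],[33,-23,0],[33,-23,0],[33,-23,0]],"yaw":[0,0,0,0,0,0,0,0]}' 30
python3 -m handwheel '{"gripper":[1,1,1,1,1,1,1,1],"slide":[[0,0,0],[0,0,0],[0,0,0],[0,0,0],[0,0,0],[0,0,0],[0,0,0],[0,0,0]],"yaw":[-0.12,-0.12,-0.12,-0.12,-0.12,-0.12,-0.12,-0.12]}'
python3 -m handwheel '{"gripper":[1,1,1,1,1,1],"slide":[[0,0,0],[0,0,0],[0,0,0],[0,0,0],[0,0,0],[0,0,0]],"yaw":[-0.12,-0.12,-0.12,-0.12,0,0]}'
python3 -c "
from h import *
delta([.5588,.0612,.145],107.7)"
```

```text
time: 0.97
ee_pos: [0.3954, -0.2165, 0.2315]
tcp_rot: [180.0, -0.0, 25.2]
wrist_force: [0.9, -1.2, 0.2]
opening: 0.0851
grasp_force: 0.0
time: 1.63
ee_pos: [0.5558, 0.0628, 0.2313]
tcp_rot: [180.0, -0.0, 25.3]
wrist_force: [1.7, -0.2, 0.5]
opening: 0.0854
grasp_force: 0.0
time: 2.3
ee_pos: [0.5552, 0.0607, 0.2312]
tcp_rot: [-180.0, 0.0, 80.6]
wrist_force: [0.3, 0.0, -0.2]
opening: 0.0851
grasp_force: 0.0
time: 2.8
ee_pos: [0.5552, 0.0607, 0.2312]
tcp_rot: [-180.0, -0.0, 107.5]
wrist_force: [-0.4, -1.2, -0.1]
opening: 0.0853
grasp_force: 0.0
t 2.8 tcp [0.5552 0.0607 0.2312] rot [-179.99   -0.    107.55] shift mm [-0.6  3.6 86.2] turn -0.003 F [-0.4 -1.2 -0.1] q6 78.7
```

```bash
python3 -m handwheel '{"gripper":[1,1,1,1,1],"slide":[[0,2,30],[0,2,30],[0,0,18],[0,0,8],[0,0,0]],"yaw":[0,0,0,0,0]}'
python3 -m handwheel '{"gripper":[-1,-1,-1,-1,-1,-1,-1,-1],"slide":[[0,0,0],[0,0,0],[0,0,0],[0,0,0],[0,0,0],[0,0,0],[0,0,0],[0,0,0]],"yaw":[0,0,0,0,0,0,0,0]}' 30
python3 - <<'E'
from h import *
c=camera("scene");cv2.imwrite("pics/g.png",cv2.resize(c["img"][130:260,170:370],None,fx=3,fy=3,interpolation=2)[:,:,::-1])
delta([.5588,.0612,.145],107.7);print(sensors.get_obs()["opening"])
E
```

```text
time: 3.22
ee_pos: [0.558, 0.0618, 0.1434]
tcp_rot: [-179.8, -0.0, 107.6]
wrist_force: [-0.1, -0.7, 0.6]
opening: 0.0853
grasp_force: 0.0
time: 3.88
ee_pos: [0.559, 0.0618, 0.1459]
tcp_rot: [180.0, 0.0, 107.8]
wrist_force: [-2.0, -0.5, 5.2]
opening: 0.0149
grasp_force: 29.3
t 3.9333 tcp [0.559  0.0619 0.1458] rot [1.7997e+02 1.0000e-02 1.0776e+02] shift mm [-0.6 -0.4  0.8] turn 0.001 F [-2.1 -0.6  6.4] q6 78.6
0.014511884564971779
```

View pics/g.png

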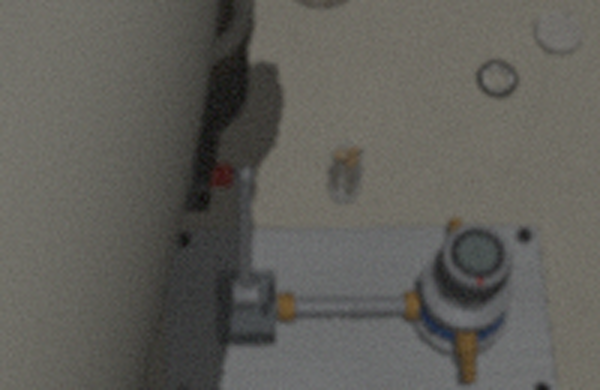

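```bash
python3 -m handwheel '{"gripper":[-1,-1,-1,-1],"slide":[[0,-9.6,-3],[0,-9.8,-2.2],[0,-10,-1.3],[0,-10,-0.4]],"yaw":[0,0,0,0]}' 30
python3 -m handwheel '{"gripper":[-1,-1,-1,-1],"slide":[[0,-10,0.4],[0,-10,1.3],[0,-8,1.8],[0,0,0]],"yaw":[0,0,0,0]}'
python3 -c "
from h import *
delta([.5588,.0612,.145],107.7)"
```

```text
time: 4.27
ee_pos: [0.5237, 0.0505, 0.1543]
tcp_rot: [179.6, 0.0, 107.8]
wrist_force: [9.1, 2.9, 8.2]
opening: 0.0144
grasp_force: 30.5
time: 4.6
ee_pos: [0.4958, 0.0414, 0.1502]
tcp_rot: [179.7, 0.0, 107.8]
wrist_force: [5.8, 1.9, 6.2]
opening: 0.0148
grasp_force: 31.0
t 4.6 tcp [0.4958 0.0414 0.1502] rot [1.7970e+02 4.0000e-02 1.0776e+02] shift mm [-0.4 66.   5.6] turn 0.001 F [5.8 1.9 6.2] q6 77.0
```

```bash
python3 -m handwheel '{"gripper":[-1,-1,-1,-1],"slide":[[0,-6,1.6],[0,-4,1.1],[0,0,0],[0,0,0]],"yaw":[0,0,0,0]}'
python3 -m handwheel '{"gripper":[-1,-1,-1],"slide":[[0,-3,0.8],[0,0,0],[0,0,0]],"yaw":[0,0,0]}'
python3 -m handwheel '{"gripper":[-1,-1,-1],"slide":[[0,-2,0.6],[0,0,0],[0,0,0]],"yaw":[0,0,0]}'
python3 -c "
from h import *
delta([.5588,.0612,.145],107.7)"
```

```text
time: 4.93
ee_pos: [0.4871, 0.0386, 0.1478]
tcp_rot: [179.7, 0.0, 107.8]
wrist_force: [4.2, 1.6, 9.2]
opening: 0.0149
grasp_force: 31.1
time: 5.18
ee_pos: [0.4845, 0.0378, 0.147]
tcp_rot: [179.7, 0.0, 107.8]
wrist_force: [4.6, 1.9, 9.2]
opening: 0.0152
grasp_force: 31.0
time: 5.43
ee_pos: [0.4833, 0.0374, 0.1467]
tcp_rot: [179.6, 0.0, 107.8]
wrist_force: [8.7, 3.2, 9.0]
opening: 0.0148
grasp_force: 30.9
t 5.4333 tcp [0.4833 0.0374 0.1467] rot [1.7957e+02 5.0000e-02 1.0778e+02] shift mm [-0.4 79.2  2.3] turn 0.001 F [8.7 3.2 9. ] q6 76.6
```

```bash
python3 -m handwheel '{"gripper":[-1,-1,-1],"slide":[[0,-2,0.6],[0,0,0],[0,0,0]],"yaw":[0,0,0]}'
python3 -m handwheel '{"gripper":[-1,-1,-1],"slide":[[0,-2,0.6],[0,0,0],[0,0,0]],"yaw":[0,0,0]}'
python3 -c "
from h import *
delta([.5588,.0612,.145],107.7)"
```

```text
time: 5.68
ee_pos: [0.4828, 0.0372, 0.1466]
tcp_rot: [179.4, 0.1, 107.8]
wrist_force: [16.0, 5.5, 7.5]
opening: 0.0148
grasp_force: 31.0
time: 5.93
ee_pos: [0.4823, 0.037, 0.1464]
tcp_rot: [179.2, 0.1, 107.8]
wrist_force: [21.4, 7.7, 6.7]
opening: 0.0149
grasp_force: 31.1
t 5.9333 tcp [0.4823 0.037  0.1464] rot [1.792e+02 6.000e-02 1.078e+02] shift mm [-0.3 80.3  2.6] turn 0.002 F [21.4  7.7  6.7] q6 76.5
```

Stop reached (force climbs, no more motion). Now easing back.

```bash
python3 -m handwheel '{"gripper":[-1,-1,-1,-1,-1,-1,-1,-1],"slide":[[0,2,-0.6],[0,3,-0.9],[0,4,-1],[0,5,-1.5],[0,6,-1.7],[0,6,-1.5],[0,6,-1.2],[0,6,-0.8]],"yaw":[0,0,0,0,0,0,0,0]}'
python3 -m handwheel '{"gripper":[-1,-1,-1,-1,-1,-1,-1,-1],"slide":[[0,6,-0.4],[0,6,0],[0,6,0.4],[0,6,0.7],[0,6,1],[0,6,1.3],[0,4,1.2],[0,3,1]],"yaw":[0,0,0,0,0,0,0,0]}'
python3 -c "
from h import *
delta([.5588,.0612,.145],107.7)"
```

```text
time: 6.6
ee_pos: [0.5131, 0.047, 0.152]
tcp_rot: [-179.9, 0.0, 107.8]
wrist_force: [0.9, -2.5, 0.2]
opening: 0.015
grasp_force: 31.6
time: 7.27
ee_pos: [0.5543, 0.0605, 0.1472]
tcp_rot: [-180.0, -0.0, 107.8]
wrist_force: [-0.7, -1.2, 2.8]
opening: 0.0147
grasp_force: 31.5
t 7.2667 tcp [0.5543 0.0605 0.1472] rot [-1.8000e+02 -1.0000e-02  1.0777e+02] shift mm [-0.7  4.5  2.2] turn 0.001 F [-0.7 -1.2  2.8] q6 78.5
```

```bash
python3 -m handwheel '{"gripper":[-1,-1,-1,-1,-1],"slide":[[0,2,0.7],[0,2,0.7],[0,1,0.3],[0,0,0],[0,0,0]],"yaw":[0,0,0,0,0]}'
python3 -m handwheel '{"gripper":[-1,-1,-1],"slide":[[0,1.5,0.3],[0,0,0],[0,0,0]],"yaw":[0,0,0]}'
python3 -c "
from h import *
delta([.5588,.0612,.145],107.7)"
```

```text
time: 7.68
ee_pos: [0.5586, 0.0618, 0.1457]
tcp_rot: [180.0, -0.0, 107.8]
wrist_force: [-0.1, -0.5, 1.6]
opening: 0.0151
grasp_force: 31.3
time: 7.93
ee_pos: [0.5591, 0.062, 0.1454]
tcp_rot: [-179.9, -0.0, 107.8]
wrist_force: [-5.6, -2.5, 4.7]
opening: 0.0148
grasp_force: 31.6
t 7.9333 tcp [0.5591 0.062  0.1454] rot [-1.7989e+02 -1.0000e-02  1.0776e+02] shift mm [-0.7 -0.5  0.4] turn 0.001 F [-5.6 -2.5  4.7] q6 78.6
```

```bash
python3 -m handwheel '{"gripper":[-0.4,-0.2,0.2,0.6,1,1,1,1],"slide":[[0,-1,0],[0,0,0],[0,0,0],[0,0,0],[0,0,0],[0,0,0],[0,0,-15],[0,0,-30]],"yaw":[0,0,0,0,0,0,0,0]}'
python3 -m handwheel '{"gripper":[1,1,1],"slide":[[0,0,-30],[0,0,-10],[0,0,0]],"yaw":[0,0,0]}'
python3 -c "
from h import *
delta([.5805,-.1364,.2],107.7)
c=camera('top');print(red(c))"
```

```text
time: 8.6
ee_pos: [0.5577, 0.0618, 0.1874]
tcp_rot: [-179.7, -0.1, 107.8]
wrist_force: [0.3, -0.1, 0.1]
opening: 0.0854
grasp_force: 0.0
time: 8.85
ee_pos: [0.5602, 0.062, 0.2336]
tcp_rot: [179.7, 0.1, 107.8]
wrist_force: [1.0, 0.9, 0.5]
opening: 0.0849
grasp_force: 0.0
t 8.85 tcp [0.5602 0.062  0.2336] rot [1.7972e+02 6.0000e-02 1.0776e+02] shift mm [-195.2  -41.3   33.5] turn 0.001 F [1.  0.9 0.5] q6 78.6
[]
```

```bash
python3 -m handwheel '{"gripper":[1,1,1,1,1,1,1],"slide":[[-33,-7,0],[-33,-7,0],[-33,-7,5],[-33,-7,5],[-33,-7,10],[-30,-6,13],[0,0,0]],"yaw":[0,0,0,0,0,0,0]}'
python3 - <<'E'
from h import *
c=camera("top");print(red(c))
t=camera("scene");cv2.imwrite("pics/c2.png",np.hstack([cv2.resize(c["img"][140:270,180:400],None,fx=1.8,fy=1.8),cv2.resize(t["img"][140:270,180:400],None,fx=1.8,fy=1.8)])[:,:,::-1])
for k in red(t): 
    if k[1][1]>100: print(k)
delta([.5805,-.1364,.085],107.7)
E
```

```text
time: 9.48
ee_pos: [0.5784, -0.1406, 0.1922]
tcp_rot: [-179.7, -0.1, 107.5]
wrist_force: [-0.5, 0.9, -0.9]
opening: 0.0856
grasp_force: 0.0
[(np.int32(144), [236.5, 211.1], ((236.49998474121094, 211.0), (6.034305572509766, 24.328786849975586), 73.3007583618164)), (np.int32(145), [199.3, 218.2], ((199.30003356933594, 218.1000213623047), (12.969193458557129, 12.969193458557129), 63.43495178222656))]
(np.int32(24), [224.2, 187.9], ((224.5, 188.5), (5.0, 5.0), 90.0))
(np.int32(113), [194.8, 200.4], ((194.75003051757812, 200.25003051757812), (11.31370735168457, 12.020814895629883), 45.0))
t 9.5833 tcp [ 0.5786 -0.1372  0.1948] rot [-1.7981e+02 -1.2000e-01  1.0763e+02] shift mm [ -0.    2.4 109.8] turn -0.001 F [-0.2  0.4 -0.1] q6 59.0
```

View pics/c2.png

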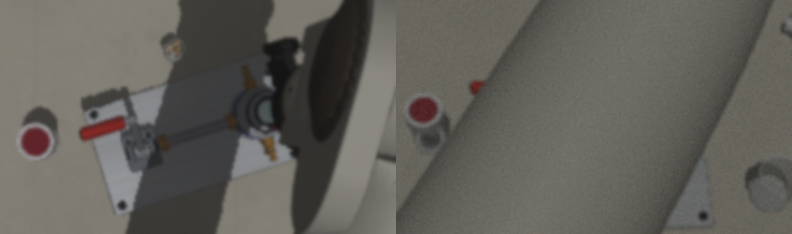

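The top view shows the lever back at rest (236.5,211.1), and the gripper over the collar at about crop (265,110). Descending.

```bash
python3 -m handwheel '{"gripper":[1,1,1,1,1,1],"slide":[[0,2,35],[0,0,35],[0,0,25],[0,0,12],[0,0,5],[0,0,0]],"yaw":[0,0,0,0,0,0]}'
python3 -m handwheel '{"gripper":[-1,-1,-1,-1,-1,-1,-1],"slide":[[0,0,0],[0,0,0],[0,0,0],[0,0,0],[0,0,0],[0,0,0],[0,0,0]],"yaw":[0,0,0,0,0,0,0]}' 60
python3 -c "
from h import *
delta([.5805,-.1364,.083],107.7)"
```

```text
time: 10.08
ee_pos: [0.5812, -0.1349, 0.085]
tcp_rot: [-180.0, -0.0, 107.8]
wrist_force: [0.4, 0.7, 0.5]
opening: 0.0857
grasp_force: 0.0
time: 10.67
ee_pos: [0.5814, -0.1361, 0.0863]
tcp_rot: [180.0, 0.0, 107.7]
wrist_force: [-4.6, -1.7, 5.0]
opening: 0.0467
grasp_force: 61.1
t 10.6667 tcp [ 0.5814 -0.1361  0.0863] rot [1.7999e+02 4.0000e-02 1.0774e+02] shift mm [-0.  -0.9  3.3] turn 0.001 F [-4.6 -1.7  5. ] q6 59.1
```

```bash
python3 -m handwheel '{"gripper":[-1,-1,-1,-1,-1],"slide":[[0,-0.8,2],[0,0,2],[0,0,0],[0,0,0],[0,0,0]],"yaw":[0,0,0,0,0]}'
python3 -m handwheel '{"gripper":[-1,-1,-1,-1],"slide":[[0,0,1],[0,0,0],[0,0,0],[0,0,0]],"yaw":[0,0,0,0]}'
```

```text
time: 11.08
ee_pos: [0.5814, -0.136, 0.0854]
tcp_rot: [179.8, 0.1, 107.8]
wrist_force: [-10.8, 2.2, 24.9]
opening: 0.0468
grasp_force: 63.4
time: 11.42
ee_pos: [0.5814, -0.136, 0.0852]
tcp_rot: [179.8, 0.1, 107.8]
wrist_force: [-12.2, 2.2, 29.4]
opening: 0.0466
grasp_force: 64.2
```

```bash
python3 -m handwheel '{"gripper":[-1,-1,-1,-1],"slide":[[0,-1,-2.5],[0,0,0],[0,0,0],[0,0,0]],"yaw":[0,0,0,0]}'
python3 -m handwheel '{"gripper":[-1,-1,-1,-1,-1],"slide":[[0,0,0],[0,0,0],[0,0,0],[0,0,0],[0,0,0]],"yaw":[0.06,0.06,0.06,0.06,0]}'
python3 -c "
from h import *
o=sensors.get_obs();print(o['torque'],o['ee_pos'])"
```

```text
time: 11.75
ee_pos: [0.5813, -0.1361, 0.0858]
tcp_rot: [179.7, 0.1, 107.8]
wrist_force: [-1.3, 1.6, 14.1]
opening: 0.0465
grasp_force: 61.9
time: 12.17
ee_pos: [0.5812, -0.1363, 0.0858]
tcp_rot: [179.7, 0.0, 93.8]
wrist_force: [-2.4, 0.5, 13.4]
opening: 0.0467
grasp_force: 62.3
[ 0.28685811  0.24673735 -0.13020956] [ 0.58119206 -0.13626423  0.0857749 ]
```

```bash
for i in 1; do python3 -m handwheel '{"gripper":[-1,-1,-1],"slide":[[0,0,0],[0,0,0],[0,0,0]],"yaw":[0.05,0.05,0]}'; python3 -m handwheel '{"gripper":[-1,-1,-1],"slide":[[0,0,0],[0,0,0],[0,0,0]],"yaw":[0.05,0.05,0]}'; python3 -m handwheel '{"gripper":[-1,-1,-1],"slide":[[0,0,0],[0,0,0],[0,0,0]],"yaw":[0.05,0.05,0]}'; done | grep -E "pos|rot|wrist"
```

```text
ee_pos: [0.5811, -0.1363, 0.0855]
tcp_rot: [179.7, 0.0, 88.1]
wrist_force: [-1.8, 1.6, 11.7]
ee_pos: [0.5811, -0.1363, 0.0847]
tcp_rot: [179.8, -0.0, 82.4]
wrist_force: [0.6, 0.4, 4.8]
ee_pos: [0.581, -0.1363, 0.0845]
tcp_rot: [179.8, -0.0, 76.6]
wrist_force: [0.3, 0.7, 6.0]
```

The force fell from 14 to 5 N and the tool sank, so the keyway has been found. Pressing now.

```bash
python3 -m handwheel '{"gripper":[-1,-1,-1,-1],"slide":[[0,0,2],[0,0,2],[0,0,0],[0,0,0]],"yaw":[0,0,0,0]}'
python3 -c "
from h import *
o=sensors.get_obs();print(o['torque'],o['ee_pos'])"
```

```text
time: 13.25
ee_pos: [0.5811, -0.1363, 0.0806]
tcp_rot: [179.8, -0.0, 76.8]
wrist_force: [-0.2, 0.3, 7.4]
opening: 0.0469
grasp_force: 61.6
[ 0.12214413 -0.17343298 -0.0720087 ] [ 0.58105777 -0.13627615  0.08062407]
```

```bash
python3 -m handwheel '{"gripper":[-1,-1,-1,-1],"slide":[[0,0,2],[0,0,2],[0,0,0],[0,0,0]],"yaw":[0,0,0,0]}'
python3 -m handwheel '{"gripper":[-1,-1,-1,-1],"slide":[[0,0,1.5],[0,0,1.5],[0,0,0],[0,0,0]],"yaw":[0,0,0,0]}'
```

```text
time: 13.58
ee_pos: [0.5811, -0.1363, 0.077]
tcp_rot: [179.8, -0.0, 76.8]
wrist_force: [-1.7, 1.0, 9.8]
opening: 0.0466
grasp_force: 61.8
time: 13.92
ee_pos: [0.5811, -0.1363, 0.076]
tcp_rot: [179.7, -0.0, 76.8]
wrist_force: [-6.1, 2.7, 22.3]
opening: 0.0466
grasp_force: 63.5
```

```bash
python3 -m handwheel '{"gripper":[-1,-1,-1,-1,-1,-1],"slide":[[0,-0.5,1],[0,0,0],[0,0,0],[0,0,0],[0,0,0],[0,0,0]],"yaw":[0,0,0,0,0,0]}'
python3 - <<'E'
from h import *
t=camera("top");print([r[:2] for r in red(t)])
cv2.imwrite("pics/end.png",cv2.resize(t["img"][140:270,180:400],None,fx=3,fy=3)[:,:,::-1])
E
```

```text
time: 14.42
ee_pos: [0.5812, -0.1363, 0.0759]
tcp_rot: [179.6, -0.0, 76.8]
wrist_force: [-6.4, 1.7, 27.1]
opening: 0.0465
grasp_force: 64.0
[(np.int32(144), [236.5, 211.1]), (np.int32(145), [199.3, 218.2])]
```

View pics/end.png

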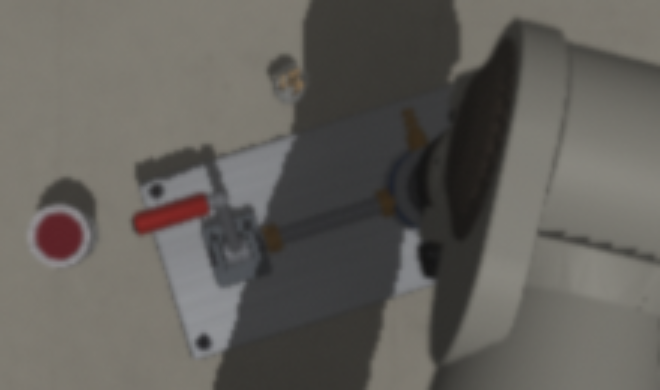

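The lever is at rest (crop 172,213), the jar (58,237) and tube (287,80) haven't moved, and the collar is held hard against its stop (27 N, no further travel).

```bash
python3 -c "
from workcell import ticket
print(ticket.job_done())"
```

```text
the job is handed in; nothing more can be done
None
```

The job is handed in at about 14.5 s of robot time: the lever was pulled to its stop and eased back to rest, and the gripper is still holding the collar home against its stop at about 27 N; the jar and tube have not moved, though the arm hid the beaker in the last picture so I could not check it.

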